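# Set up a filter unit on the vacuum manifold

### The arm

A 6-joint arm with a two-finger parallel gripper is mounted at the origin on the work surface. World frame = base frame: x ahead of the robot, y to its left, z up, the work surface at z = 0. Lengths are in mm, angles in degrees, forces in N, time in s.
With the tool pointing down it reaches from about 325 to 875 mm from the base axis. Payload 4.4 kg.
Tool frame: the origin (TCP) lies where the fingers leave the gripper's body, on its centre line; the fingertips stand 73 mm ahead of it and the grasp point (between the pads) lies ahead of it (ctrl.tcp_to_grasp is the z of the grasp point in the tool frame, in mm); z points along the fingers, y is the line along which they close (so a half turn about z gives the same grasp; the last joint's range is limited). The gripper opens to 85 mm and grips with 20 to 120 N. Pads are 22 mm wide; open, the fingers measure 114 mm over their backs; the gripper's body (76 mm by 85 mm) begins 54 mm behind the grasp point. The pads swing forward as they close: fully open they stand 13 mm farther back than shut.
Start: joints at [55.663, 11.837, 88.321, -0, 79.842, -8.623], TCP at [249.493, 518.055, 303.882] pointing down, gripper open.
Joint ranges: [-156.59, 156.59], [-49.26, 127.26], [12.9, 141.05], [-63.56, 243.56], [4.71, 150.69], [-161.64, 161.64]. Speed limits (degrees/s): [159.86, 159.86, 180, 180, 180, 180].

### API

Orientations are given as a 3x3 rotation matrix whose columns are the frame's x, y, z axes.
In Python, from station import ctrl gives the robot as it stands.
- The arm moves only by the shell command python3 -m inch 'ROWS' [FORCE]. ROWS is JSON, a list of rows, each an object with "rotation": the turn, a rotation vector about the world's x, y, z in degrees, a list of three; "travel": the shift along the world's x, y, z in cm, a list of three; "hand": the finger opening in cm, from 0 to 8.54. A call has 1 to 20 rows; each row is the pose to reach, as a shift and turn from the pose commanded when the call began; what a row does not reach only later rows make up. A row lasts 1/12 s, in which the tool goes at most 41.7 mm and 7.16 degrees, less where a joint would pass 70% of its speed; a pose out of reach is approached as far as the arm can. A call with a gripper value outside its range is refused whole. The fingers move at their own pace and stop on an object; FORCE is the grip in N (left out, the last holds). Time passes only in rows, so rows that repeat a pose let the fingers close. It gives the time, the measured TCP pose, the force, the opening and the grip force at its end, in the units of the state.
- ctrl.observe(): the state, without advancing time (a new reading comes with each control period).
- ctrl.camera(name): name is "scene" or "top"; returns (picture, depth): 480x640x3 uint8, red, green, blue; 480x640 float32, mm along the optical axis (not along the pixel's ray), 0 where there is no reading.
- ctrl.camera_info(name): a dict with "fx", "fy", "cx", "cy" (pixels), "position" and "rotation" of the camera in the world. Camera axes: x right, y down, z forward; pixel columns grow to the right and rows downward; lengths in mm; the calibration is good to about 2 mm. A picture is of the moment at which its call begins. camera_info takes no time and is no camera call.
- ctrl.job_done(): hands the job in; it is judged then, once.
The state is a dict: "time": time; "joints": joint angles; "qd": joint speeds; "tau": joint torques, N m; "ee_pos": TCP position; "tcp_rot": TCP orientation; "contact_force": force on the tool from outside, world axes, zero at the start; "torque": the same for the moment, N m; "finger_gap": opening from 0.0 (shut) to 1.0 (fully open); "grasp_force": force on a finger pad.
Only numpy, scipy, OpenCV 4.12 (cv2) and the standard library are available. Lean on these libraries where they do the work, as an engineer would, in place of code of your own. Each camera call takes 0.05 s, during which the arm holds its last target. There are 200 camera calls.

### The job

Set up a second filter unit on the open port of the vacuum manifold, from the bottom up: first the base in the port, then the screen stage on the base, the funnel on that and last the lid, each part gently set down, not dropped, fully home and let go before the next is fetched. Do not knock the unit already standing on the manifold, and leave the tube rack, the vial tray and the Petri dishes where they are.

Things in the scene. Friction and masses are not known exactly. Their poses are not given: they have to be found in the camera images.
- filter_base: Support base, steel, round, 46 mm high, loose, upright, 250 g. Origin: centre of underside, z up. From below: spigot 35 mm across, 14 mm long, foot tapered to 30 mm, black seal ring (no resistance); shoulder at 14 mm, 48 mm wide; head, 54 mm across from 24 to 46 mm height (grip here). Top: recess 48 mm across, 7 mm deep, floor smooth with one small dark drain hole. Goes in open_port.
- screen_stage: Screen stage: low steel drum, 30 mm high, loose, upright, 180 g. Origin: centre of underside, z up. From below: spigot 43 mm across, 6 mm long, foot tapered to 37 mm; shoulder at 6 mm; body 56 mm across from 6 to 30 mm, with two fine dark bands. Top: recess 48 mm across, 7 mm deep, its floor a screen dotted with black holes. Home: its origin 40 mm above the base's.
- funnel: Funnel: straight steel cylinder open at the top, tallest loose part, 80 mm high, upright, 200 g. Origin: centre of underside, z up. From below: spigot 43 mm across, 6 mm long, foot tapered to 37 mm; shoulder at 6 mm; foot flange 56 mm across to 12 mm; barrel 54 mm outside (grip here), 49 mm inside, up to 80 mm; its lip looks 57 mm. Home: its origin 24 mm above the screen stage's.
- lid: Lid: flat steel disc 62 mm across with a black knob, 38 mm high, loose, upright, 120 g. Origin: centre of underside, z up. From below: spigot 43 mm across, 6 mm long, foot tapered to 37 mm; disc from 6 to 12 mm; knob on the axis, 20 mm across, from 12 to 38 mm (grip here; its slimmer neck is looks only). Home: its origin 74 mm above the funnel's, spigot in the funnel's mouth.
- open_port: The open port of the manifold, fixed: upright steel cup, 50 mm outside, with an empty bore 40 mm across and 20 mm deep, dark at the bottom. Origin: centre of its rim, 85 mm above the bench, z up. Any of the manifold's three ports may be the open one. The base is home when its shoulder lies on this rim, its origin 14 mm below the rim. The finished stack is 162 mm high over this rim.
- manifold: Fixed vacuum manifold: level steel tube along its y, 45 mm thick, 400 mm long (hose nozzle 50 mm more at +y), axis 40 mm above the bench; origin on the bench under its middle. Three ports, at y -130, 0, 130 mm: one open, one under the running unit, one shut by a white silicone stopper (fixed, 48 mm wide, 26 mm above the rim). Black stopcock handles below each rim. All spigots have 2.5 mm play all round.
- running_unit: The filter unit already set up on another port, fixed: base, screen stage, funnel and lid just as the new one must look, at most 62 mm across, its knob's top 247 mm above the bench. Not to be knocked. Origin: centre of its port's rim, 85 mm above the bench, z up.
- tube_rack: Bystander: green microtube rack with some tubes, 160 x 66 x 50 mm (tubes to 60 mm), loose. Origin: centre of its underside; x along its length.
- vial_tray: Bystander: small clear open tray of vials, 105 x 75 x 32 mm, loose. Origin: centre of its underside; x along its length.
- petri_dishes: Bystander: three clear Petri dishes in a pile, 60 mm across, 46 mm high, loose. Origin: centre of the underside.
There are look-alikes about, which are no part of the job. Leave any green look-alike of the funnel alone.

How it is judged (in metres and radians):
On the way, in this order (a step that is already met when the one before it is completed fails the run):
1. the base stands fully home in the open port, let go (horizontal distance between filter_base and open_port below 0.005 m and z of filter_base in the frame of open_port between -0.017 and -0.011 m and angle between filter_base's own z axis and vertical below 0.08 rad and contact force between the fingers and filter_base below 0.1 N and linear speed of filter_base below 0.02 m/s and angular speed of filter_base below 0.2 rad/s), for 0.2 s.
2. the screen stage sits home on the base, let go (horizontal distance between filter_base and open_port below 0.005 m and z of filter_base in the frame of open_port between -0.017 and -0.011 m and angle between each of filter_base, screen_stage's own z axis and vertical below 0.08 rad and horizontal distance between screen_stage and filter_base below 0.005 m and z of screen_stage in the frame of filter_base between 0.037 and 0.043 m and contact force between the fingers and screen_stage below 0.1 N and linear speed of screen_stage below 0.02 m/s and angular speed of screen_stage below 0.2 rad/s), for 0.2 s.
3. the funnel sits home on the screen stage, let go (horizontal distance between filter_base and open_port below 0.005 m and z of filter_base in the frame of open_port between -0.017 and -0.011 m and angle between each of filter_base, screen_stage, funnel's own z axis and vertical below 0.08 rad and horizontal distance between screen_stage and filter_base below 0.005 m and z of screen_stage in the frame of filter_base between 0.037 and 0.043 m and horizontal distance between funnel and screen_stage below 0.005 m and z of funnel in the frame of screen_stage between 0.021 and 0.027 m and contact force between the fingers and funnel below 0.1 N and linear speed of funnel below 0.02 m/s and angular speed of funnel below 0.2 rad/s), for 0.2 s.
4. the lid sits home on the funnel, let go (horizontal distance between filter_base and open_port below 0.005 m and z of filter_base in the frame of open_port between -0.017 and -0.011 m and angle between each of filter_base, screen_stage, funnel, lid's own z axis and vertical below 0.08 rad and horizontal distance between screen_stage and filter_base below 0.005 m and z of screen_stage in the frame of filter_base between 0.037 and 0.043 m and horizontal distance between funnel and screen_stage below 0.005 m and z of funnel in the frame of screen_stage between 0.021 and 0.027 m and horizontal distance between lid and funnel below 0.005 m and z of lid in the frame of funnel between 0.071 and 0.077 m and contact force between the fingers and lid below 0.1 N and linear speed of lid below 0.02 m/s and angular speed of lid below 0.2 rad/s), for 0.2 s.
At the end, for the whole second after the job is handed in: The base stands in the open port, the screen stage on the base, the funnel on the screen stage and the lid on the funnel: each fully home (height within 3 mm), within 5 mm of the axis of the part below, upright within 0.08 rad (about 5 degrees), let go and at rest (horizontal distance between filter_base and open_port below 0.005 m and z of filter_base in the frame of open_port between -0.017 and -0.011 m and angle between each of filter_base, screen_stage, funnel, lid's own z axis and vertical below 0.08 rad and horizontal distance between screen_stage and filter_base below 0.005 m and z of screen_stage in the frame of filter_base between 0.037 and 0.043 m and horizontal distance between funnel and screen_stage below 0.005 m and z of funnel in the frame of screen_stage between 0.021 and 0.027 m and horizontal distance between lid and funnel below 0.005 m and z of lid in the frame of funnel between 0.071 and 0.077 m and linear speed of each of filter_base, screen_stage, funnel, lid below 0.02 m/s and angular speed of each of filter_base, screen_stage, funnel, lid below 0.2 rad/s); the robot touches nothing.
It fails at once if the tube rack, vial tray or Petri dishes are moved by more than 20 mm (distance of any of tube_rack, vial_tray, petri_dishes from where it was at the start of the episode above 0.02 m).
It fails at once if the unit that is already set up is knocked (over 10 N) (contact force between anything else and running_unit above 10 N).
It fails at once if a part is forced onto the one below (over 60 N) (contact force between filter_base and open_port above 60 N or contact force between screen_stage and filter_base above 60 N or contact force between funnel and screen_stage above 60 N or contact force between lid and funnel above 60 N).
It fails at once if a part is let fall (over 0.45 m/s while not held, about a 10 mm drop) ((contact force between the fingers and filter_base below 0.05 N and linear speed of filter_base above 0.45 m/s) or (contact force between the fingers and screen_stage below 0.05 N and linear speed of screen_stage above 0.45 m/s) or (contact force between the fingers and funnel below 0.05 N and linear speed of funnel above 0.45 m/s) or (contact force between the fingers and lid below 0.05 N and linear speed of lid above 0.45 m/s)).
It also fails if it takes over 122 s, if anything falls off the work surface, if the arm or the gripper's body presses on something with over 40 N, if the wrist force passes 120 N, or if a joint passes its speed limit or range.

## Working session

There is one attempt and no reset: what is moved stays moved. The work goes in short steps, Python scripts to look and compute and a shell command to move; the robot and the scene stay as the last step left them, time stands still between calls to the robot, and variables do not carry over. Pictures are saved under pics/ and viewed, at most 14 in all, crops included, and the job is handed in when it is done.

```bash
mkdir -p pics; ls; python3 - <<'E'
from station import ctrl
import cv2,numpy as np
for n in("top","scene"):
    p,d=ctrl.camera(n); cv2.imwrite(f"pics/{n}0.png",p[:,:,::-1]); np.save(f"{n}0.npy",d)
    print({k:np.round(v,3).tolist() for k,v in ctrl.camera_info(n).items()})
s=ctrl.observe();print(s["time"],np.round(s["tcp_rot"],3).tolist(),ctrl.tcp_to_grasp,s["finger_gap"])
E
```

```text
pics
{'fx': 562.674, 'fy': 562.674, 'cx': 328.493, 'cy': 237.56, 'position': [408.758, -8.787, 1455.327], 'rotation': [[0.026, -0.995, 0.099], [-1.0, -0.027, -0.005], [0.007, -0.098, -0.995]]}
{'fx': 508.929, 'fy': 508.929, 'cx': 330.033, 'cy': 237.495, 'position': [1014.024, -506.868, 949.272], 'rotation': [[0.73, 0.546, -0.411], [0.683, -0.58, 0.444], [0.004, -0.605, -0.796]]}
0.1 [[-0.901, 0.434, -0.001], [0.434, 0.901, -0.002], [0.0, -0.002, -1.0]] 53.900000000000006 1.0030183725428785
```

View pics/top0.png

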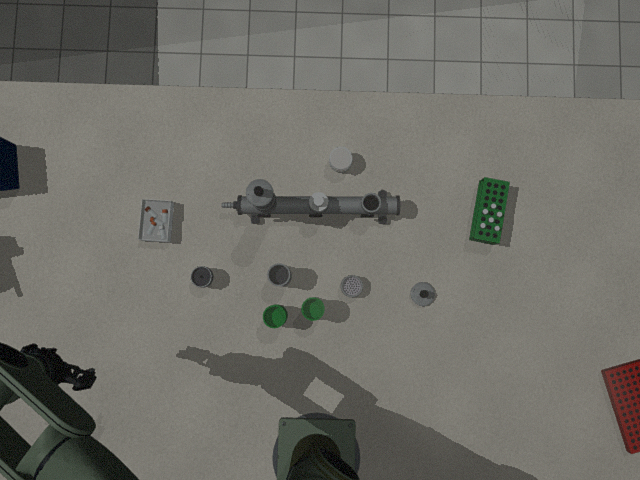

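View pics/scene0.png

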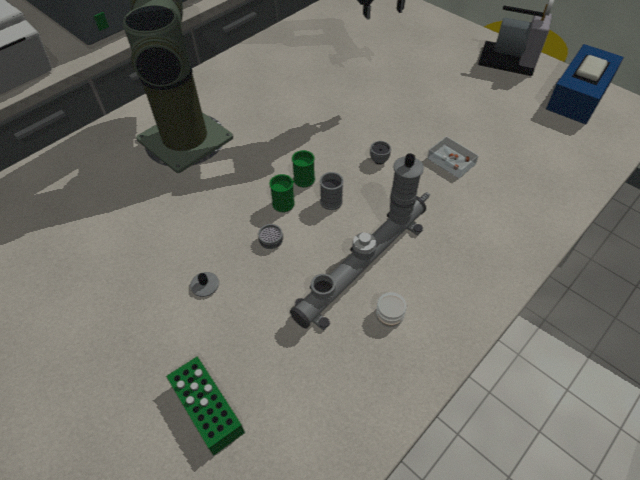

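The top view shows the base (202,277), funnel (280,275), screen stage (352,286), lid (423,294), open port (372,203), stopper (319,202), running unit (260,192), and two green look-alikes at (275,316) and (313,308). The scene view agrees.

```bash
cat > m.py <<'E'
from station import ctrl
import cv2,numpy as np
from scipy.optimize import least_squares
def cloud(n,d):
    c=ctrl.camera_info(n);v,u=np.mgrid[:480,:640]
    P=np.dstack([(u-c["cx"])/c["fx"]*d,(v-c["cy"])/c["fy"]*d,d])
    W=P@np.array(c["rotation"]).T+np.array(c["position"]);W[d<=0]=np.nan;return W
def disc(W,xy,h,R,tol=6,win=45):
    """centre of the disc/ring of outer radius R at height h near xy: hull of points, circle fit"""
    q=W.reshape(-1,3);m=(np.hypot(q[:,0]-xy[0],q[:,1]-xy[1])<win)&(abs(q[:,2]-h)<tol)
    q=q[m].astype(np.float32)
    if len(q)<8:return len(q)
    H=cv2.convexHull(q[:,:2].copy())[:,0]
    f=least_squares(lambda p:np.hypot(H[:,0]-p[0],H[:,1]-p[1])-p[2],[*q[:,:2].mean(0),R],loss="soft_l1")
    return np.round([*f.x,np.median(q[:,2]),len(q)],1).tolist()
def pix(n,u,v,z):
    c=ctrl.camera_info(n);r=np.array(c["rotation"])@[(u-c["cx"])/c["fx"],(v-c["cy"])/c["fy"],1]
    p=np.array(c["position"]);return (p+r*(z-p[2])/r[2])[:2]
E
python3 - <<'E'
from m import *
T=cloud("top",np.load("top0.npy"));S=cloud("scene",np.load("scene0.npy"))
for k,u,v,h,R in[("base",202,277,46,27),("funnel",280,275,80,28.5),("stage",352,286,30,28),("lid",423,294,12,31),("port",372,203,85,25),("stopper",319,202,111,24),("unit lid disc",260,191,221,31),("green1",275,316,75,28),("green2",313,308,75,28)]:
    xy=pix("top",u,v,h);print(k,xy.round(),disc(T,xy,h,R),disc(S,xy,h,R))
print(disc(T,pix("top",423,294,38),38,10,5,20),disc(S,pix("top",423,294,38),38,10,5,20))
E
```

```text
base [441. 298.] [442.8, 300.8, 26.8, 43.1, 236.0] [444.0, 299.6, 27.4, 42.7, 153.0]
funnel [450. 101.] [452.0, 105.1, 27.7, 80.8, 111.0] [452.9, 104.1, 28.2, 78.9, 151.0]
stage [429. -78.] [429.6, -76.8, 27.1, 27.3, 234.0] [431.6, -77.8, 27.8, 27.0, 238.0]
lid [ 413. -261.] [411.8, -259.4, 39.0, 12.1, 398.0] [416.6, -260.1, 30.6, 11.1, 449.0]
port [ 633. -120.] [634.6, -117.3, 24.4, 85.2, 122.0] [636.4, -118.1, 24.7, 83.9, 201.0]
stopper [628.  10.] [631.6, 11.8, 12.0, 111.2, 82.0] [632.7, 12.0, 12.6, 110.5, 109.0]
unit lid disc [631. 140.] [628.5, 141.8, 30.5, 221.4, 503.0] [629.6, 141.3, 31.0, 220.2, 442.0]
green1 [351. 110.] [350.5, 112.1, 27.6, 78.4, 75.0] [352.1, 111.2, 28.7, 77.1, 186.0]
green2 [372.  18.] [371.1, 19.1, 27.7, 78.1, 69.0] [371.8, 18.4, 28.6, 77.3, 185.0]
[414.4, -259.6, 9.5, 38.0, 42.0] [416.7, -260.1, 9.8, 37.5, 67.0]
```

```bash
python3 -m inch '[{"rotation":[0,0,26],"travel":[10,-11,-4],"hand":8.5},{"rotation":[0,0,26],"travel":[10,-11,-4],"hand":8.5},{"rotation":[0,0,26],"travel":[10,-11,-4],"hand":8.5},{"rotation":[0,0,26],"travel":[10,-11,-4],"hand":8.5},{"rotation":[0,0,25.7],"travel":[19.4,-21.8,-13],"hand":8.5},{"rotation":[0,0,25.7],"travel":[19.4,-21.8,-13],"hand":8.5},{"rotation":[0,0,25.7],"travel":[19.4,-21.8,-13],"hand":8.5},{"rotation":[0,0,25.7],"travel":[19.4,-21.8,-13],"hand":8.5},{"rotation":[0,0,25.7],"travel":[19.4,-21.8,-13],"hand":8.5},{"rotation":[0,0,25.7],"travel":[19.4,-21.8,-13],"hand":8.5},{"rotation":[0,0,25.7],"travel":[19.4,-21.8,-13],"hand":8.5},{"rotation":[0,0,25.7],"travel":[19.4,-21.8,-13],"hand":8.5}]'; python3 -c "
from station import ctrl
s=ctrl.observe();print(s['joints'],s['tcp_rot'],s['contact_force'],s['finger_gap'])"
```

```text
time: 1.1
ee_pos: [443.3, 301.2, 174.7]
tcp_rot: [[-1.0, -0.001, 0.001], [-0.001, 1.0, 0.001], [-0.001, 0.001, -1.0]]
contact_force: [1.0, -0.4, 0.6]
finger_gap: 0.997
grasp_force: 0.0
[ 2.49229347e+01  1.53684575e+01  1.00589733e+02  2.95198240e-02
  6.39600778e+01 -6.51450604e+01] [[-9.99998934e-01 -9.61447810e-04  1.09861451e-03]
 [-9.60326261e-04  9.99999018e-01  1.02094771e-03]
 [-1.09959502e-03  1.01989160e-03 -9.99998875e-01]] [ 0.96838066 -0.3541023   0.57376711] 0.9965221685523218
```

```bash
python3 -m inch '[{"rotation":[0,0,0],"travel":[0,0,-3],"hand":8.5},{"rotation":[0,0,0],"travel":[0,0,-6],"hand":8.5},{"rotation":[0,0,0],"travel":[0,0,-7.8],"hand":8.5},{"rotation":[0,0,0],"travel":[0,0,-8.7],"hand":8.5},{"rotation":[0,0,0],"travel":[0,0,-8.7],"hand":8.5},{"rotation":[0,0,0],"travel":[0,0,-8.7],"hand":7},{"rotation":[0,0,0],"travel":[0,0,-8.7],"hand":6.2},{"rotation":[0,0,0],"travel":[0,0,-8.7],"hand":5.8},{"rotation":[0,0,0],"travel":[0,0,-8.7],"hand":5.4},{"rotation":[0,0,0],"travel":[0,0,-8.7],"hand":5},{"rotation":[0,0,0],"travel":[0,0,-8.7],"hand":5},{"rotation":[0,0,0],"travel":[0,0,-8.7],"hand":5},{"rotation":[0,0,0],"travel":[0,0,-8.7],"hand":5},{"rotation":[0,0,0],"travel":[0,0,-8.7],"hand":5}]' 40; python3 - <<'E'
from m import *
p,d=ctrl.camera("scene");c=cv2.resize(p[80:240,300:500],None,fx=3,fy=3);cv2.imwrite("pics/g1.png",c[:,:,::-1])
E
```

```text
time: 2.27
ee_pos: [444.7, 300.3, 88.9]
tcp_rot: [[-1.0, 0.0, 0.003], [0.0, 1.0, 0.001], [-0.003, 0.001, -1.0]]
contact_force: [-1.3, -1.7, 5.8]
finger_gap: 0.617
grasp_force: 41.5
```

View pics/g1.png

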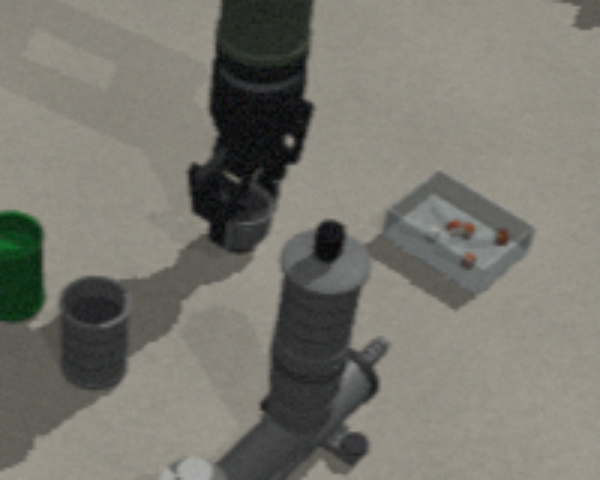

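The base is in the grip (opening about 53 mm), standing clear of the tray. Next I lift it and carry it round the near side of the running unit.

```bash
python3 -m inch '[{"rotation":[0,0,0],"travel":[0,0,1],"hand":5},{"rotation":[0,0,0],"travel":[0,0,3],"hand":5},{"rotation":[0,0,0],"travel":[0,0,6],"hand":5},{"rotation":[0,0,0],"travel":[0,0,9],"hand":5},{"rotation":[0,0,0],"travel":[0,0,12],"hand":5},{"rotation":[0,0,0],"travel":[0,-1,14],"hand":5},{"rotation":[0,0,0],"travel":[0,-4,14],"hand":5},{"rotation":[0,0,0],"travel":[0,-8,14],"hand":5},{"rotation":[0,0,0],"travel":[0,-12,14],"hand":5},{"rotation":[0,0,0],"travel":[0,-16,14],"hand":5},{"rotation":[0,0,0],"travel":[0,-20,14],"hand":5},{"rotation":[0,0,0],"travel":[0,-24,14],"hand":5},{"rotation":[0,0,0],"travel":[0,-28,14],"hand":5},{"rotation":[0,0,0],"travel":[1,-32,14],"hand":5},{"rotation":[0,0,0],"travel":[2,-35,14],"hand":5},{"rotation":[0,0,0],"travel":[4,-38,14],"hand":5},{"rotation":[0,0,0],"travel":[6,-40,14],"hand":5},{"rotation":[0,0,0],"travel":[8,-41.8,14],"hand":5},{"rotation":[0,0,0],"travel":[9,-41.8,14],"hand":5},{"rotation":[0,0,0],"travel":[9,-41.8,14],"hand":5}]'
```

```text
time: 3.98
ee_pos: [535.1, -119.1, 227.5]
tcp_rot: [[-1.0, 0.002, 0.002], [0.002, 1.0, -0.0], [-0.002, 0.0, -1.0]]
contact_force: [-0.2, 0.3, -1.9]
finger_gap: 0.616
grasp_force: 43.0
```

```bash
python3 -m inch '[{"rotation":[0,0,0],"travel":[2,0,0],"hand":5},{"rotation":[0,0,0],"travel":[5,0,0],"hand":5},{"rotation":[0,0,0],"travel":[8,0,0],"hand":5},{"rotation":[0,0,0],"travel":[9.7,0,0],"hand":5},{"rotation":[0,0,0],"travel":[10.2,0,-1],"hand":5},{"rotation":[0,0,0],"travel":[10.2,0,-2],"hand":5},{"rotation":[0,0,0],"travel":[10.2,0,-2],"hand":5},{"rotation":[0,0,0],"travel":[10.2,0,-2],"hand":5}]'; python3 - <<'E'
from m import *
for n in("top","scene"):
    p,d=ctrl.camera(n);W=cloud(n,d)
    print(n,disc(W,(635,-118),165,27,6,35),disc(W,(635,-118),140,27,25,29))
    if n=="scene":
        c=cv2.resize(p[200:360,230:430],None,fx=3,fy=3);cv2.imwrite("pics/p1.png",c[:,:,::-1])
print(ctrl.observe()["ee_pos"])
E
```

```text
time: 4.65
ee_pos: [632.7, -116.9, 204.4]
tcp_rot: [[-1.0, -0.0, -0.006], [-0.0, 1.0, 0.002], [0.006, 0.002, -1.0]]
contact_force: [0.1, -0.2, -2.5]
finger_gap: 0.617
grasp_force: 42.9
top [632.7, -115.6, 29.1, 162.3, 37.0] [632.3, -118.7, 26.0, 156.2, 49.0]
scene [625.4, -121.2, 34.2, 162.4, 121.0] [633.2, -117.6, 26.5, 155.5, 426.0]
[ 634.10816935 -117.65309105  206.40442598]
```

View pics/p1.png

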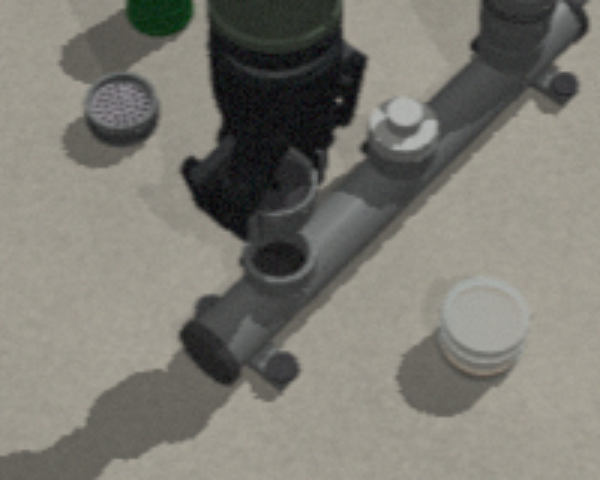

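The base hangs above the open port (crop 280,250), a couple of mm short in x and still settling. Next I lower it partway and check.

```bash
python3 -m inch '[{"rotation":[0,0,0],"travel":[0.1,0,-0.7],"hand":5},{"rotation":[0,0,0],"travel":[0.1,0,-1.4],"hand":5},{"rotation":[0,0,0],"travel":[0.1,0,-2.1],"hand":5},{"rotation":[0,0,0],"travel":[0.1,0,-2.6],"hand":5},{"rotation":[0,0,0],"travel":[0.1,0,-2.9],"hand":5},{"rotation":[0,0,0],"travel":[0.1,0,-2.9],"hand":5},{"rotation":[0,0,0],"travel":[0.1,0,-2.9],"hand":5},{"rotation":[0,0,0],"travel":[0.1,0,-2.9],"hand":5}]'; python3 - <<'E'
from m import *
p,d=ctrl.camera("scene");W=cloud("scene",d);b=ctrl.observe()["ee_pos"][2]-89
print(disc(W,(635,-118),b+35,27,9,29),ctrl.observe()["ee_pos"])
c=cv2.resize(p[200:360,230:430],None,fx=3,fy=3);cv2.imwrite("pics/p2.png",c[:,:,::-1])
E
```

```text
time: 5.42
ee_pos: [636.7, -118.0, 178.1]
tcp_rot: [[-1.0, 0.0, 0.001], [0.0, 1.0, -0.0], [-0.001, -0.0, -1.0]]
contact_force: [0.1, -0.1, -2.6]
finger_gap: 0.613
grasp_force: 43.0
[638.3, -117.3, 25.2, 127.8, 314.0] [ 636.87087991 -118.0352695   178.35736911]
```

View pics/p2.png

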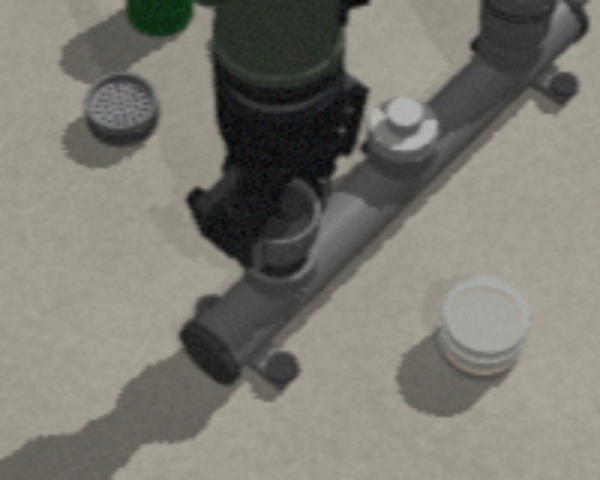

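The base's foot is just over the port rim, visually centred. Next I lower it home, watching the force.

```bash
python3 -m inch '[{"rotation":[0,0,0],"travel":[0,0,-0.3],"hand":5},{"rotation":[0,0,0],"travel":[0,0,-0.6],"hand":5},{"rotation":[0,0,0],"travel":[0,0,-0.9],"hand":5},{"rotation":[0,0,0],"travel":[0,0,-1.2],"hand":5},{"rotation":[0,0,0],"travel":[0,0,-1.4],"hand":5},{"rotation":[0,0,0],"travel":[0,0,-1.55],"hand":5},{"rotation":[0,0,0],"travel":[0,0,-1.55],"hand":5},{"rotation":[0,0,0],"travel":[0,0,-1.55],"hand":5}]'
```

```text
time: 6.13
ee_pos: [636.4, -117.9, 162.2]
tcp_rot: [[-1.0, 0.0, -0.0], [0.0, 1.0, 0.0], [0.0, 0.0, -1.0]]
contact_force: [0.8, -0.0, -1.9]
finger_gap: 0.615
grasp_force: 43.0
```

```bash
python3 -m inch '[{"rotation":[0,0,0],"travel":[0,0,-0.1],"hand":5},{"rotation":[0,0,0],"travel":[0,0,-0.2],"hand":5},{"rotation":[0,0,0],"travel":[0,0,-0.25],"hand":5},{"rotation":[0,0,0],"travel":[0,0,-0.25],"hand":5},{"rotation":[0,0,0],"travel":[0,0,-0.25],"hand":5}]'
```

```text
time: 6.55
ee_pos: [636.6, -118.0, 160.0]
tcp_rot: [[-1.0, 0.0, 0.0], [0.0, 1.0, -0.0], [-0.0, -0.0, -1.0]]
contact_force: [0.0, -0.3, -2.4]
finger_gap: 0.609
grasp_force: 43.0
```

```bash
python3 -m inch '[{"rotation":[0,0,0],"travel":[0,0,-0.05],"hand":5},{"rotation":[0,0,0],"travel":[0,0,-0.1],"hand":5},{"rotation":[0,0,0],"travel":[0,0,-0.15],"hand":5},{"rotation":[0,0,0],"travel":[0,0,-0.15],"hand":5}]'
```

```text
time: 6.88
ee_pos: [636.6, -118.0, 159.9]
tcp_rot: [[-1.0, 0.0, 0.0], [0.0, 1.0, -0.0], [-0.0, -0.0, -1.0]]
contact_force: [-3.2, 0.6, 5.0]
finger_gap: 0.616
grasp_force: 43.7
```

Contact at the expected height. Next I release, back off upward, and check.

```bash
python3 -m inch '[{"rotation":[0,0,0],"travel":[0,0,0],"hand":5.8},{"rotation":[0,0,0],"travel":[0,0,0],"hand":6.5},{"rotation":[0,0,0],"travel":[0,0,0],"hand":7.5},{"rotation":[0,0,0],"travel":[0,0,0],"hand":8.5},{"rotation":[0,0,0],"travel":[0,0,0],"hand":8.5},{"rotation":[0,0,0],"travel":[0,0,0],"hand":8.5},{"rotation":[0,0,0],"travel":[0,0,0],"hand":8.5},{"rotation":[0,0,0],"travel":[0,0,2],"hand":8.5},{"rotation":[0,0,0],"travel":[0,0,5],"hand":8.5},{"rotation":[0,0,0],"travel":[0,0,8],"hand":8.5},{"rotation":[0,0,0],"travel":[-5,0.5,9],"hand":8.5},{"rotation":[0,0,0],"travel":[-9,1,9],"hand":8.5},{"rotation":[0,0,0],"travel":[-13,2,9],"hand":8.5},{"rotation":[0,0,0],"travel":[-17,3,5],"hand":8.5},{"rotation":[0,0,0],"travel":[-20.5,4,1],"hand":8.5},{"rotation":[0,0,0],"travel":[-20.5,4,-2],"hand":8.5},{"rotation":[0,0,0],"travel":[-20.5,4,-2],"hand":8.5},{"rotation":[0,0,0],"travel":[-20.5,4,-2],"hand":8.5}]'; python3 - <<'E'
from m import *
for n in("top","scene"):
    W=cloud(n,ctrl.camera(n)[1]);print(n,disc(W,(636,-118),117,27,5,40))
s=ctrl.observe();print(s["ee_pos"],s["joints"])
E
```

```text
time: 8.38
ee_pos: [426.1, -75.9, 134.2]
tcp_rot: [[-1.0, 0.0, -0.011], [0.0, 1.0, 0.004], [0.011, 0.004, -1.0]]
contact_force: [-0.7, 0.7, 0.0]
finger_gap: 0.995
grasp_force: 0.0
top [634.5, -117.2, 26.5, 114.3, 185.0]
scene [635.7, -118.2, 26.8, 115.3, 187.0]
[431.89471447 -78.10556009 138.67350293] [-2.15784977e+01  7.92556038e+00  1.15114934e+02  2.48225545e-03
  5.69333562e+01 -1.11560792e+02]
```

Base home at (635.1,-117.7) with its top at the expected height. Now the screen stage.

```bash
python3 -m inch '[{"rotation":[0,0,0],"travel":[0,0.05,-2],"hand":8.5},{"rotation":[0,0,0],"travel":[0,0.05,-4],"hand":8.5},{"rotation":[0,0,0],"travel":[0,0.05,-5.5],"hand":8.5},{"rotation":[0,0,0],"travel":[0,0.05,-6.3],"hand":8.5},{"rotation":[0,0,0],"travel":[0,0.05,-6.3],"hand":8.5},{"rotation":[0,0,0],"travel":[0,0.05,-6.3],"hand":7},{"rotation":[0,0,0],"travel":[0,0.05,-6.3],"hand":6.3},{"rotation":[0,0,0],"travel":[0,0.05,-6.3],"hand":5.9},{"rotation":[0,0,0],"travel":[0,0.05,-6.3],"hand":5.5},{"rotation":[0,0,0],"travel":[0,0.05,-6.3],"hand":5.2},{"rotation":[0,0,0],"travel":[0,0.05,-6.3],"hand":5.2},{"rotation":[0,0,0],"travel":[0,0.05,-6.3],"hand":5.2},{"rotation":[0,0,0],"travel":[0,0.05,-6.3],"hand":5.2}]' 40; python3 - <<'E'
from m import *
for n in("top","scene"):
    W=cloud(n,ctrl.camera(n)[1]);print(n,disc(W,(430.6,-77.3),25,28,8,35))
s=ctrl.observe();print(s["ee_pos"])
E
```

```text
time: 9.57
ee_pos: [432.7, -77.9, 77.0]
tcp_rot: [[-1.0, 0.0, 0.003], [0.0, 1.0, -0.001], [-0.003, -0.001, -1.0]]
contact_force: [-3.1, 0.5, 8.1]
finger_gap: 0.637
grasp_force: 40.9
top 0
scene [432.4, -78.2, 27.8, 24.3, 330.0]
[432.70168111 -77.89904842  76.98067134]
```

```bash
python3 -m inch '[{"rotation":[0,0,0],"travel":[0,0,1],"hand":5.2},{"rotation":[0,0,0],"travel":[0,0,3],"hand":5.2},{"rotation":[0,0,0],"travel":[0,0,6],"hand":5.2},{"rotation":[0,0,0],"travel":[0,0,9],"hand":5.2},{"rotation":[0,0,0],"travel":[1,0,12],"hand":5.2},{"rotation":[0,0,0],"travel":[3,-0.5,14],"hand":5.2},{"rotation":[0,0,0],"travel":[6,-1,15],"hand":5.2},{"rotation":[0,0,0],"travel":[9,-1.5,15],"hand":5.2},{"rotation":[0,0,0],"travel":[12,-2,15],"hand":5.2},{"rotation":[0,0,0],"travel":[15,-3,15],"hand":5.2},{"rotation":[0,0,0],"travel":[18,-3.5,15],"hand":5.2},{"rotation":[0,0,0],"travel":[19.7,-4,15],"hand":5.2},{"rotation":[0,0,0],"travel":[20.4,-4,15],"hand":5.2},{"rotation":[0,0,0],"travel":[20.4,-4,14],"hand":5.2},{"rotation":[0,0,0],"travel":[20.4,-4,13],"hand":5.2},{"rotation":[0,0,0],"travel":[20.4,-4,12.2],"hand":5.2},{"rotation":[0,0,0],"travel":[20.4,-4,12.2],"hand":5.2},{"rotation":[0,0,0],"travel":[20.4,-4,12.2],"hand":5.2},{"rotation":[0,0,0],"travel":[20.4,-4,12.2],"hand":5.2}]'; python3 - <<'E'
from m import *
p,d=ctrl.camera("scene");W=cloud("scene",d);s=ctrl.observe();b=s["ee_pos"][2]-77
print(disc(W,(635,-118),b+25,28,8,35),s["ee_pos"])
c=cv2.resize(p[190:350,230:430],None,fx=3,fy=3);cv2.imwrite("pics/p3.png",c[:,:,::-1])
E
```

```text
time: 11.25
ee_pos: [634.8, -117.2, 197.3]
tcp_rot: [[-1.0, 0.0, -0.001], [0.0, 1.0, 0.0], [0.001, 0.0, -1.0]]
contact_force: [-0.2, 0.0, -1.7]
finger_gap: 0.636
grasp_force: 43.3
[636.2, -114.7, 28.5, 144.0, 417.0] [ 635.21814958 -117.38969964  197.78308448]
```

View pics/p3.png

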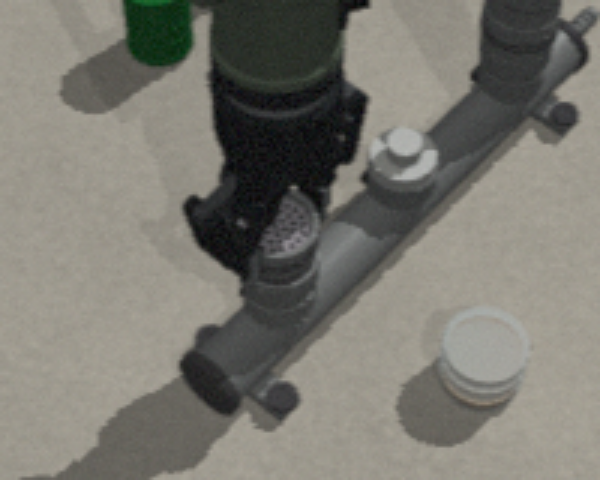

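The stage hangs level just above the base, aligned within about 1 mm. I'll correct and lower.

```bash
python3 -m inch '[{"rotation":[0,0,0],"travel":[0.1,-0.03,0],"hand":5.2},{"rotation":[0,0,0],"travel":[0.1,-0.03,-0.2],"hand":5.2},{"rotation":[0,0,0],"travel":[0.1,-0.03,-0.4],"hand":5.2},{"rotation":[0,0,0],"travel":[0.1,-0.03,-0.6],"hand":5.2},{"rotation":[0,0,0],"travel":[0.1,-0.03,-0.75],"hand":5.2},{"rotation":[0,0,0],"travel":[0.1,-0.03,-0.85],"hand":5.2},{"rotation":[0,0,0],"travel":[0.1,-0.03,-0.85],"hand":5.2},{"rotation":[0,0,0],"travel":[0.1,-0.03,-0.85],"hand":5.2}]'
```

```text
time: 11.97
ee_pos: [636.4, -117.7, 188.7]
tcp_rot: [[-1.0, 0.0, -0.0], [0.0, 1.0, 0.0], [0.0, 0.0, -1.0]]
contact_force: [0.3, -0.5, -1.7]
finger_gap: 0.634
grasp_force: 43.3
```

```bash
python3 -m inch '[{"rotation":[0,0,0],"travel":[0,0,-0.05],"hand":5.2},{"rotation":[0,0,0],"travel":[0,0,-0.1],"hand":5.2},{"rotation":[0,0,0],"travel":[0,0,-0.15],"hand":5.2},{"rotation":[0,0,0],"travel":[0,0,-0.15],"hand":5.2},{"rotation":[0,0,0],"travel":[0,0,-0.15],"hand":5.2}]'
```

```text
time: 12.38
ee_pos: [636.6, -117.8, 188.1]
tcp_rot: [[-1.0, 0.0, 0.001], [0.0, 1.0, -0.0], [-0.001, -0.0, -1.0]]
contact_force: [-1.8, 0.2, 3.2]
finger_gap: 0.638
grasp_force: 43.7
```

```bash
python3 -m inch '[{"rotation":[0,0,0],"travel":[0,0,0],"hand":5.9},{"rotation":[0,0,0],"travel":[0,0,0],"hand":6.6},{"rotation":[0,0,0],"travel":[0,0,0],"hand":7.6},{"rotation":[0,0,0],"travel":[0,0,0],"hand":8.5},{"rotation":[0,0,0],"travel":[0,0,0],"hand":8.5},{"rotation":[0,0,0],"travel":[0,0,0],"hand":8.5},{"rotation":[0,0,0],"travel":[0,0,0],"hand":8.5},{"rotation":[0,0,0],"travel":[0,0,2],"hand":8.5},{"rotation":[0,0,0],"travel":[0,0,5],"hand":8.5},{"rotation":[0,0,0],"travel":[-3,0.5,6],"hand":8.5},{"rotation":[0,0,0],"travel":[-6,3,6],"hand":8.5},{"rotation":[0,0,0],"travel":[-9,5.5,6],"hand":8.5},{"rotation":[0,0,0],"travel":[-12,8,6],"hand":8.5},{"rotation":[0,0,0],"travel":[-15,10.5,6],"hand":8.5},{"rotation":[0,0,0],"travel":[-17.5,13.5,5],"hand":8.5},{"rotation":[0,0,0],"travel":[-18.3,17,3],"hand":8.5},{"rotation":[0,0,0],"travel":[-18.3,20.5,0],"hand":8.5},{"rotation":[0,0,0],"travel":[-18.3,22.2,-1.3],"hand":8.5},{"rotation":[0,0,0],"travel":[-18.3,22.2,-1.3],"hand":8.5},{"rotation":[0,0,0],"travel":[-18.3,22.2,-1.3],"hand":8.5}]'; python3 - <<'E'
from m import *
for n in("top","scene"):
    W=cloud(n,ctrl.camera(n)[1]);print(n,disc(W,(636,-118),141,28,5,40))
s=ctrl.observe();print(s["ee_pos"])
E
```

```text
time: 14.05
ee_pos: [452.6, 105.0, 173.6]
tcp_rot: [[-1.0, -0.002, -0.002], [-0.002, 1.0, -0.0], [0.002, -0.0, -1.0]]
contact_force: [0.3, -0.4, -0.1]
finger_gap: 0.997
grasp_force: 0.0
top [633.0, -116.9, 27.4, 139.2, 234.0]
scene [634.6, -118.1, 27.6, 139.4, 235.0]
[454.35547997 103.82757591 175.23637295]
```

Stage home (top height matches). Now the funnel.

```bash
python3 -m inch '[{"rotation":[0,0,0],"travel":[0,0.05,-2],"hand":8.5},{"rotation":[0,0,0],"travel":[0,0.05,-4],"hand":8.5},{"rotation":[0,0,0],"travel":[0,0.05,-6],"hand":8.5},{"rotation":[0,0,0],"travel":[0,0.05,-7.3],"hand":8.5},{"rotation":[0,0,0],"travel":[0,0.05,-7.3],"hand":8.5},{"rotation":[0,0,0],"travel":[0,0.05,-7.3],"hand":7},{"rotation":[0,0,0],"travel":[0,0.05,-7.3],"hand":6.2},{"rotation":[0,0,0],"travel":[0,0.05,-7.3],"hand":5.8},{"rotation":[0,0,0],"travel":[0,0.05,-7.3],"hand":5.4},{"rotation":[0,0,0],"travel":[0,0.05,-7.3],"hand":5},{"rotation":[0,0,0],"travel":[0,0.05,-7.3],"hand":5},{"rotation":[0,0,0],"travel":[0,0.05,-7.3],"hand":5},{"rotation":[0,0,0],"travel":[0,0.05,-7.3],"hand":5}]' 40; python3 - <<'E'
from m import *
W=cloud("scene",ctrl.camera("scene")[1]);print(disc(W,(452.4,104.5),79,28,6,35))
s=ctrl.observe();print(s["ee_pos"])
E
```

```text
time: 15.23
ee_pos: [455.0, 104.5, 103.2]
tcp_rot: [[-1.0, -0.0, 0.004], [-0.0, 1.0, -0.001], [-0.004, -0.001, -1.0]]
contact_force: [-0.3, -2.5, 5.9]
finger_gap: 0.633
grasp_force: 40.8
[451.9, 105.4, 30.6, 79.2, 91.0]
[455.02612937 104.46391888 103.24601669]
```

```bash
python3 -m inch '[{"rotation":[0,0,0],"travel":[0,0,1],"hand":5},{"rotation":[0,0,0],"travel":[0,0,3],"hand":5},{"rotation":[0,0,0],"travel":[0,0,6],"hand":5},{"rotation":[0,0,0],"travel":[0,0,9],"hand":5},{"rotation":[0,0,0],"travel":[0,-1,12],"hand":5},{"rotation":[0,0,0],"travel":[0,-3,15],"hand":5},{"rotation":[0,0,0],"travel":[0,-6,17],"hand":5},{"rotation":[0,0,0],"travel":[0.5,-9.5,17.5],"hand":5},{"rotation":[0,0,0],"travel":[1.5,-13,17.5],"hand":5},{"rotation":[0,0,0],"travel":[3.5,-16,17.5],"hand":5},{"rotation":[0,0,0],"travel":[6,-19,17.5],"hand":5},{"rotation":[0,0,0],"travel":[9,-21.2,17.5],"hand":5},{"rotation":[0,0,0],"travel":[12,-22.2,17.5],"hand":5},{"rotation":[0,0,0],"travel":[15,-22.2,17.5],"hand":5},{"rotation":[0,0,0],"travel":[17.3,-22.2,17],"hand":5},{"rotation":[0,0,0],"travel":[18.2,-22.2,16],"hand":5},{"rotation":[0,0,0],"travel":[18.2,-22.2,15.2],"hand":5},{"rotation":[0,0,0],"travel":[18.2,-22.2,14.8],"hand":5},{"rotation":[0,0,0],"travel":[18.2,-22.2,14.8],"hand":5},{"rotation":[0,0,0],"travel":[18.2,-22.2,14.8],"hand":5}]'; python3 - <<'E'
from m import *
p,d=ctrl.camera("scene");W=cloud("scene",d);s=ctrl.observe();b=s["ee_pos"][2]-103.2
print(b,disc(W,(635,-118),b+79,28,6,35),s["ee_pos"])
c=cv2.resize(p[170:330,230:430],None,fx=3,fy=3);cv2.imwrite("pics/p4.png",c[:,:,::-1])
E
```

```text
time: 16.95
ee_pos: [634.3, -116.9, 249.1]
tcp_rot: [[-1.0, 0.0, -0.002], [0.0, 1.0, 0.0], [0.002, 0.0, -1.0]]
contact_force: [-0.3, 0.3, -2.2]
finger_gap: 0.633
grasp_force: 42.8
146.59960680696759 [629.5, -117.6, 31.2, 225.3, 147.0] [ 634.73147196 -117.0604166   249.79960681]
```

View pics/p4.png

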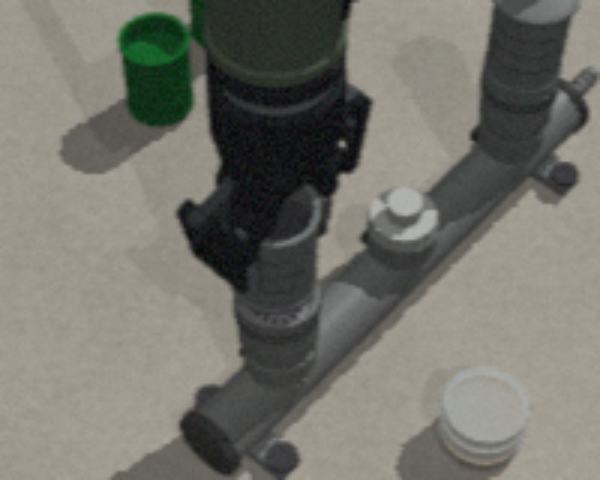

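The funnel hangs upright above the stage, about 1 mm short in x. I'll correct and lower.

```bash
python3 -m inch '[{"rotation":[0,0,0],"travel":[0.12,-0.05,0],"hand":5},{"rotation":[0,0,0],"travel":[0.12,-0.05,-0.2],"hand":5},{"rotation":[0,0,0],"travel":[0.12,-0.05,-0.45],"hand":5},{"rotation":[0,0,0],"travel":[0.12,-0.05,-0.65],"hand":5},{"rotation":[0,0,0],"travel":[0.12,-0.05,-0.8],"hand":5},{"rotation":[0,0,0],"travel":[0.12,-0.05,-0.95],"hand":5},{"rotation":[0,0,0],"travel":[0.12,-0.05,-1.05],"hand":5},{"rotation":[0,0,0],"travel":[0.12,-0.05,-1.05],"hand":5},{"rotation":[0,0,0],"travel":[0.12,-0.05,-1.05],"hand":5}]'
```

```text
time: 17.75
ee_pos: [636.7, -117.7, 238.8]
tcp_rot: [[-1.0, 0.0, -0.0], [0.0, 1.0, -0.0], [0.0, -0.0, -1.0]]
contact_force: [-0.3, -0.5, -1.5]
finger_gap: 0.632
grasp_force: 42.8
```

```bash
python3 -m inch '[{"rotation":[0,0,0],"travel":[0,0,-0.05],"hand":5},{"rotation":[0,0,0],"travel":[0,0,-0.1],"hand":5},{"rotation":[0,0,0],"travel":[0,0,-0.15],"hand":5},{"rotation":[0,0,0],"travel":[0,0,-0.15],"hand":5},{"rotation":[0,0,0],"travel":[0,0,-0.15],"hand":5}]'
```

```text
time: 18.17
ee_pos: [636.9, -117.7, 238.3]
tcp_rot: [[-1.0, 0.0, 0.001], [0.0, 1.0, -0.0], [-0.001, -0.0, -1.0]]
contact_force: [-2.0, 0.1, 3.6]
finger_gap: 0.632
grasp_force: 43.1
```

```bash
python3 -m inch '[{"rotation":[0,0,0],"travel":[0,0,0],"hand":5.8},{"rotation":[0,0,0],"travel":[0,0,0],"hand":6.5},{"rotation":[0,0,0],"travel":[0,0,0],"hand":7.5},{"rotation":[0,0,0],"travel":[0,0,0],"hand":8.5},{"rotation":[0,0,0],"travel":[0,0,0],"hand":8.5},{"rotation":[0,0,0],"travel":[0,0,0],"hand":8.5},{"rotation":[0,0,0],"travel":[0,0,0],"hand":8.5},{"rotation":[0,0,0],"travel":[0,0,2],"hand":8.5},{"rotation":[0,0,0],"travel":[0,0,5],"hand":8.5},{"rotation":[0,0,0],"travel":[0,0,8],"hand":8.5},{"rotation":[0,0,0],"travel":[-3,-1,9],"hand":8.5},{"rotation":[0,0,0],"travel":[-6,-3,8],"hand":8.5},{"rotation":[0,0,0],"travel":[-9,-5,6],"hand":8.5},{"rotation":[0,0,0],"travel":[-12,-7,3],"hand":8.5},{"rotation":[0,0,0],"travel":[-15,-9,0],"hand":8.5},{"rotation":[0,0,0],"travel":[-18,-11,-3],"hand":8.5},{"rotation":[0,0,0],"travel":[-20.5,-13,-6],"hand":8.5},{"rotation":[0,0,0],"travel":[-22,-14.2,-8],"hand":7.5},{"rotation":[0,0,0],"travel":[-22,-14.2,-9],"hand":6.5},{"rotation":[0,0,0],"travel":[-22,-14.2,-9],"hand":5.5}]'; python3 - <<'E'
from m import *
for n in("top","scene"):
    W=cloud(n,ctrl.camera(n)[1]);print(n,disc(W,(636,-118),215,28,6,40),disc(W,(415.7,-260),12,31,4,40))
s=ctrl.observe();print(s["ee_pos"],s["joints"])
E
```

```text
time: 19.83
ee_pos: [413.2, -258.9, 143.9]
tcp_rot: [[-1.0, 0.004, -0.006], [0.004, 1.0, 0.005], [0.006, 0.005, -1.0]]
contact_force: [0.5, 0.6, -0.2]
finger_gap: 0.649
grasp_force: 0.0
top [633.1, -117.4, 28.0, 215.4, 149.0] [418.0, -257.3, 25.9, 11.7, 38.0]
scene [634.2, -118.0, 28.4, 214.2, 248.0] [416.6, -260.1, 30.6, 11.5, 410.0]
[ 416.84603285 -259.94186303  147.56253358] [-4.20611250e+01  1.28865887e+01  1.07708114e+02  1.80425561e-02
  5.94080373e+01 -1.32015807e+02]
```

Funnel home. Now the lid by its knob.

```bash
python3 -m inch '[{"rotation":[0,0,0],"travel":[0.05,0,-2],"hand":5},{"rotation":[0,0,0],"travel":[0.05,0,-4],"hand":5},{"rotation":[0,0,0],"travel":[0.05,0,-5.3],"hand":5},{"rotation":[0,0,0],"travel":[0.05,0,-6],"hand":5},{"rotation":[0,0,0],"travel":[0.05,0,-6],"hand":5},{"rotation":[0,0,0],"travel":[0.05,0,-6],"hand":4},{"rotation":[0,0,0],"travel":[0.05,0,-6],"hand":3.2},{"rotation":[0,0,0],"travel":[0.05,0,-6],"hand":2.6},{"rotation":[0,0,0],"travel":[0.05,0,-6],"hand":2.2},{"rotation":[0,0,0],"travel":[0.05,0,-6],"hand":1.8},{"rotation":[0,0,0],"travel":[0.05,0,-6],"hand":1.5},{"rotation":[0,0,0],"travel":[0.05,0,-6],"hand":1.5},{"rotation":[0,0,0],"travel":[0.05,0,-6],"hand":1.5},{"rotation":[0,0,0],"travel":[0.05,0,-6],"hand":1.5}]' 40; python3 - <<'E'
from m import *
for n in("top","scene"):
    W=cloud(n,ctrl.camera(n)[1]);print(n,disc(W,(416,-260),12,31,4,40))
s=ctrl.observe();print(s["ee_pos"])
E
```

```text
time: 21.1
ee_pos: [417.8, -260.3, 88.5]
tcp_rot: [[-1.0, 0.0, 0.001], [0.0, 1.0, -0.001], [-0.001, -0.001, -1.0]]
contact_force: [-0.6, 0.9, 5.9]
finger_gap: 0.219
grasp_force: 38.9
top [409.7, -242.2, 28.7, 12.3, 8.0]
scene [417.8, -260.2, 29.7, 11.1, 259.0]
[ 417.82739395 -260.28794581   88.47330818]
```

```bash
python3 -m inch '[{"rotation":[0,0,0],"travel":[0,0,1],"hand":1.5},{"rotation":[0,0,0],"travel":[0,0,3],"hand":1.5},{"rotation":[0,0,0],"travel":[0,0,6],"hand":1.5},{"rotation":[0,0,0],"travel":[0,0,9],"hand":1.5},{"rotation":[0,0,0],"travel":[0.5,0.3,12],"hand":1.5},{"rotation":[0,0,0],"travel":[1.5,1,15],"hand":1.5},{"rotation":[0,0,0],"travel":[3,2,18],"hand":1.5},{"rotation":[0,0,0],"travel":[5,3.5,20.5],"hand":1.5},{"rotation":[0,0,0],"travel":[7.5,5,22.5],"hand":1.5},{"rotation":[0,0,0],"travel":[10,6.5,24],"hand":1.5},{"rotation":[0,0,0],"travel":[12.5,8.2,24.5],"hand":1.5},{"rotation":[0,0,0],"travel":[15,10,24.5],"hand":1.5},{"rotation":[0,0,0],"travel":[17.5,11.7,24.5],"hand":1.5},{"rotation":[0,0,0],"travel":[19.5,13,24.5],"hand":1.5},{"rotation":[0,0,0],"travel":[21,13.9,24.5],"hand":1.5},{"rotation":[0,0,0],"travel":[21.8,14.3,24],"hand":1.5},{"rotation":[0,0,0],"travel":[21.8,14.3,23],"hand":1.5},{"rotation":[0,0,0],"travel":[21.8,14.3,22.5],"hand":1.5},{"rotation":[0,0,0],"travel":[21.8,14.3,22.3],"hand":1.5},{"rotation":[0,0,0],"travel":[21.8,14.3,22.3],"hand":1.5}]'; python3 - <<'E'
from m import *
p,d=ctrl.camera("scene");W=cloud("scene",d);s=ctrl.observe();b=s["ee_pos"][2]-88.5
print(b,disc(W,(635,-118),b+12,31,4,40),s["ee_pos"])
c=cv2.resize(p[150:310,230:430],None,fx=3,fy=3);cv2.imwrite("pics/p5.png",c[:,:,::-1])
E
```

```text
time: 22.87
ee_pos: [633.6, -117.4, 308.6]
tcp_rot: [[-1.0, 0.002, -0.004], [0.002, 1.0, 0.001], [0.004, 0.001, -1.0]]
contact_force: [0.4, 0.3, -0.7]
finger_gap: 0.215
grasp_force: 39.3
221.0523101750107 [631.9, -118.2, 29.7, 231.4, 356.0] [ 634.04149994 -117.50009282  309.55231018]
```

View pics/p5.png

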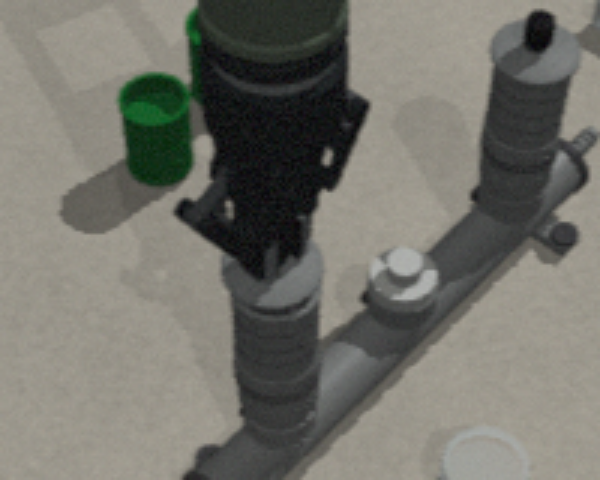

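The lid hangs level just above the funnel's mouth, about 1–2 mm short in x. I'll correct and lower.

```bash
python3 -m inch '[{"rotation":[0,0,0],"travel":[0.1,-0.02,0],"hand":1.5},{"rotation":[0,0,0],"travel":[0.1,-0.02,-0.2],"hand":1.5},{"rotation":[0,0,0],"travel":[0.1,-0.02,-0.45],"hand":1.5},{"rotation":[0,0,0],"travel":[0.1,-0.02,-0.65],"hand":1.5},{"rotation":[0,0,0],"travel":[0.1,-0.02,-0.8],"hand":1.5},{"rotation":[0,0,0],"travel":[0.1,-0.02,-0.95],"hand":1.5},{"rotation":[0,0,0],"travel":[0.1,-0.02,-1.1],"hand":1.5},{"rotation":[0,0,0],"travel":[0.1,-0.02,-1.1],"hand":1.5},{"rotation":[0,0,0],"travel":[0.1,-0.02,-1.1],"hand":1.5}]'
```

```text
time: 23.67
ee_pos: [636.2, -116.9, 299.2]
tcp_rot: [[-1.0, 0.0, -0.0], [0.0, 1.0, 0.0], [0.0, 0.0, -1.0]]
contact_force: [0.0, -0.0, -1.2]
finger_gap: 0.216
grasp_force: 39.3
```

```bash
python3 -m inch '[{"rotation":[0,0,0],"travel":[0,-0.05,-0.05],"hand":1.5},{"rotation":[0,0,0],"travel":[0,-0.05,-0.1],"hand":1.5},{"rotation":[0,0,0],"travel":[0,-0.05,-0.15],"hand":1.5},{"rotation":[0,0,0],"travel":[0,-0.05,-0.2],"hand":1.5},{"rotation":[0,0,0],"travel":[0,-0.05,-0.2],"hand":1.5},{"rotation":[0,0,0],"travel":[0,-0.05,-0.2],"hand":1.5}]'
```

```text
time: 24.17
ee_pos: [636.3, -117.5, 297.6]
tcp_rot: [[-1.0, 0.0, 0.0], [0.0, 1.0, -0.0], [-0.0, -0.0, -1.0]]
contact_force: [0.2, 0.1, -1.0]
finger_gap: 0.217
grasp_force: 39.4
```

```bash
python3 -m inch '[{"rotation":[0,0,0],"travel":[0,0,-0.05],"hand":1.5},{"rotation":[0,0,0],"travel":[0,0,-0.1],"hand":1.5},{"rotation":[0,0,0],"travel":[0,0,-0.12],"hand":1.5},{"rotation":[0,0,0],"travel":[0,0,-0.12],"hand":1.5}]'
```

```text
time: 24.5
ee_pos: [636.5, -117.5, 297.5]
tcp_rot: [[-1.0, 0.0, 0.002], [0.0, 1.0, -0.0], [-0.002, -0.0, -1.0]]
contact_force: [-0.6, 0.4, 5.2]
finger_gap: 0.218
grasp_force: 39.8
```

Seated. Release, rise and retreat.

```bash
python3 -m inch '[{"rotation":[0,0,0],"travel":[0,0,0],"hand":2.3},{"rotation":[0,0,0],"travel":[0,0,0],"hand":3},{"rotation":[0,0,0],"travel":[0,0,0],"hand":4},{"rotation":[0,0,0],"travel":[0,0,0],"hand":5},{"rotation":[0,0,0],"travel":[0,0,0],"hand":5},{"rotation":[0,0,0],"travel":[0,0,0],"hand":5},{"rotation":[0,0,0],"travel":[0,0,1],"hand":5},{"rotation":[0,0,0],"travel":[0,0,3],"hand":5},{"rotation":[0,0,0],"travel":[0,0,6],"hand":5},{"rotation":[0,0,0],"travel":[-3,0,8],"hand":5},{"rotation":[0,0,0],"travel":[-7,0,8],"hand":5},{"rotation":[0,0,0],"travel":[-11,0,8],"hand":5},{"rotation":[0,0,0],"travel":[-15,0,8],"hand":5},{"rotation":[0,0,0],"travel":[-17,0,8],"hand":5},{"rotation":[0,0,0],"travel":[-17,0,8],"hand":5},{"rotation":[0,0,0],"travel":[-17,0,8],"hand":5},{"rotation":[0,0,0],"travel":[-17,0,8],"hand":5}]'; python3 - <<'E'
from m import *
for n in("top","scene"):
    p,d=ctrl.camera(n);W=cloud(n,d);print(n,disc(W,(635,-118),221,31,4,40),disc(W,(635,-118),247,10,4,25))
c=cv2.resize(p[120:360,230:450],None,fx=2.4,fy=2.4);cv2.imwrite("pics/end.png",c[:,:,::-1])
E
```

```text
time: 25.92
ee_pos: [467.0, -117.7, 377.2]
tcp_rot: [[-1.0, 0.0, 0.002], [0.0, 1.0, -0.001], [-0.002, -0.001, -1.0]]
contact_force: [-0.2, -0.7, -0.4]
finger_gap: 0.583
grasp_force: 0.0
top [632.8, -116.6, 30.3, 221.2, 446.0] [632.6, -116.4, 9.6, 247.4, 58.0]
scene [635.0, -117.6, 30.5, 220.1, 578.0] [634.6, -117.6, 9.5, 246.5, 86.0]
```

View pics/end.png

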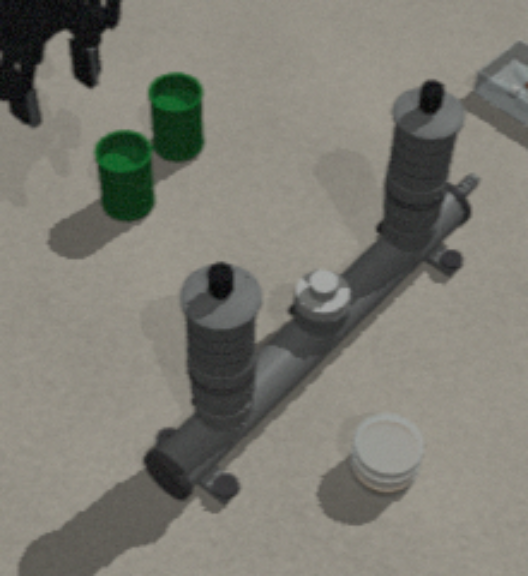

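The new unit (crop 220,350) stands complete and upright, just like the running one. The lid disc is at 221 mm and the knob top at 247 mm, as they should be, and the gripper is clear.

```bash
python3 -c "
from station import ctrl
print(ctrl.job_done())"
```

```text
the job is handed in; nothing more can be done
None
```

The second filter unit is set up on the open port (base, screen stage, funnel, lid) with each part measured home, the gripper clear and the job handed in at about 26 s; the judge returned no verdict.

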